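# Tip the seal down in its box and shut the lid

### The job

Put the seals away: with your fingertips, push the seal that stands upright in the open wooden box over, so that it lies flat on the floor of the box beside the small seal, and then push the box's lid fully shut. Push only - do not pick up or carry either seal - and leave the other things on the table where they are. Let go of everything at the end.

Things in the scene. Friction and masses are not known exactly. Their poses are not given: they have to be found in the camera images.
- seal_box: Open wooden box, fixed to the table, 70 (x) x 144 (y) x 32 mm high outside; walls 6, floor 4; inside 58 x 132 x 28 deep. Origin: centre of its underside; z up, y along its long side, x towards the hinge side (away from the robot). Hinge axis along y at x +35, z 32 mm. One seal is at its +y end, the other at its -y end (which is which varies); free floor between, for the tall seal to lie along y.
- seal_lid (a joint): Angle of the box's lid in rad: 0 shut, about 1.57 upright, 2.1 fully open (leaning away from the robot). Flat panel, 73 mm from hinge to free edge, 144 wide, 6 thick. A stiff hinge keeps it wherever it is left; about 1 N at the free edge moves it.
- lid_edge (a point): Middle of the lid's free edge, at mid thickness, 73 mm from the hinge. Axes as the box's when shut (z out of the lid's outer face); they turn with the lid.
- tall_seal_center (a point): Centre of the taller seal, a plain square block of grey-green stone 24 x 24 x 55 mm, 50 to 100 g. Its z axis runs along its length, up at the start. It stands loose near one end of the box, 5 to 8 mm from the end wall, its top 59 mm above the table and 27 mm above the box's rim. Pushed near the top it tips rather than slides.
- small_seal_center (a point): Centre of the small seal, a stone bar 16 x 49 x 16 mm (49 along its y axis) lying loose across the other end of the box.
- paste_tin: Round red tin, 69 x 64 x 22 mm, on the table; leave it alone. Origin: centre of its underside.
- clip_tin: Small grey lidded tin, 54 x 76 x 23 mm, on the dark mat behind the box; leave it alone. Origin: centre of its underside.
- masking_tape: Roll of masking tape lying flat, 82 mm across, 18 mm high; leave it alone. Origin: centre of its underside.
Not all that is in view belongs to the job. Leave any blue or pink look-alike of the part that bears small_seal_center alone.

How it is judged:
On the way, in this order (a step that is already met when the one before it is completed fails the run):
1. the tall seal lies down in the box while the lid is open (angle between tall_seal_center's own z axis and vertical above 1.42 rad and value of joint seal_lid above 0.6 rad and x of tall_seal_center in the frame of seal_box between -0.03 and 0.03 m and y of tall_seal_center in the frame of seal_box between -0.066 and 0.066 m and z of tall_seal_center in the frame of seal_box below 0.03 m), for 0.2 s.
2. the lid is shut over the lying seal (angle between tall_seal_center's own z axis and vertical above 1.42 rad and value of joint seal_lid below 0.07 rad), for 0.2 s.
At the end, for the whole second after the job is handed in: The tall seal lies on the floor of the box (its long axis within about 9 degrees of level), the small seal lies in the box as well, and the lid is shut to within 0.07 rad (5 mm at its edge) (all of step 2 and angle between small_seal_center's own y axis and vertical above 1.4 rad and x of tall_seal_center in the frame of seal_box between -0.03 and 0.03 m and y of tall_seal_center in the frame of seal_box between -0.066 and 0.066 m and z of each of tall_seal_center, small_seal_center in the frame of seal_box below 0.03 m and x of small_seal_center in the frame of seal_box between -0.03 and 0.03 m and y of small_seal_center in the frame of seal_box between -0.066 and 0.066 m); the robot touches nothing.
It fails at once if the tall seal is lifted (height (world z) of tall_seal_center above 0.045 m).
It fails at once if the small seal is lifted or knocked up on end (height (world z) of small_seal_center above 0.032 m or angle between small_seal_center's own y axis and vertical below 1 rad).
It fails at once if the paste tin is moved or tipped (distance of paste_tin from where it was at the start of the episode above 0.02 m or angle between paste_tin's own z axis and vertical above 0.35 rad).
It fails at once if the clip tin is moved or tipped (distance of clip_tin from where it was at the start of the episode above 0.02 m or angle between clip_tin's own z axis and vertical above 0.35 rad).
It fails at once if the roll of tape is moved or tipped (distance of masking_tape from where it was at the start of the episode above 0.02 m or angle between masking_tape's own z axis and vertical above 0.35 rad).
It also fails if it takes over 42 s, if anything falls off the work surface, if the arm or the gripper's body presses on something with over 40 N, if the wrist force passes 120 N, or if a joint passes its speed limit or range.

### The arm

A 7-joint arm with a two-finger parallel gripper is mounted at the origin on a cart in front of the work surface, level with it; the furniture and walls round the work are solid. World frame = base frame: x ahead of the robot, y to its left, z up, the work surface at z = 0. Lengths are in m, angles in rad, forces in N, time in s.
With the tool pointing down it reaches from about 0.425 to 0.875 m from the base axis. Payload 4.7 kg.
Tool frame: the origin (TCP) lies at the centre of the arm's flange, where the gripper is bolted on; the fingertips stand 182 mm ahead of it and the grasp point (between the pads) lies ahead of it (ctrl.hold_point_z is the z of the grasp point in the tool frame, in m); z points along the fingers, y is the direction in which the jaws open and shut (so a half turn about z gives the same grasp; the last joint's range is limited). The gripper opens to 87 mm and grips with 3 to 60 N. Pads are 19 mm wide; open, the fingers measure 117 mm over their backs; the gripper's body (75 mm by 190 mm) begins 51 mm behind the grasp point.
Start: joints at [-1.164, 0.321, -0.07, 1.45, 0.023, 1.371, -0.057], TCP at [0.249, 0.6, 0.405] pointing down, gripper open.
Joint ranges: [-2.86, 2.86], [-0.3, 2.09], [-1.38, 1.24], [0.06, 2.45], [-1.56, 4.7], [0.09, 2.05], [-2.69, 2.69]. Speed limits (rad/s): [2.57, 2.57, 3.14, 3.14, 3.14, 3.14, 3.14].

### API

Orientations are given as a rotation vector (axis times angle).
In Python, from bench import get_state, imaging, workorder, ctrl gives the robot as it stands.
- The arm moves only by the tool step_arm, never from a script. Its argument "increments" is a list of rows, each an object of numbers: "claw": the opening, from 0 (shut) to 1 (fully open); "tx", "ty", "tz": the shift along the tool's x, y, z in m; "spin": the turn about the tool's z in degrees. A call has 1 to 8 rows; each row is the pose to reach, as a shift and turn from the pose commanded when the call began, along the tool's axes at that moment; what a row does not reach only later rows make up. A row lasts 1/12 s, in which the tool goes at most 41.7 mm and 7.16 degrees, less where a joint would pass 70% of its speed; a pose out of reach is approached as far as the arm can. A call with a gripper value outside its range is refused whole. The fingers move at their own pace and stop on an object; "force" is the grip in N (left out, the last holds). Time passes only in rows, so rows that repeat a pose let the fingers close. It gives the time, the measured TCP pose, the force and the opening at its end, in the units of the state.
- get_state(): the state, without advancing time (a new reading comes with each control period).
- imaging.get_image(name): name is "side" or "top" or "wrist"; returns the picture (384x512x3 uint8, blue, green, red); there is no depth.
- imaging.camera_params(name): a dict with "intrinsics" (3x3 intrinsics, pixels), "camera_from_world" (4x4, takes a point from world to camera coordinates). Camera axes: x right, y down, z forward; pixel columns grow to the right and rows downward; lengths in m; the calibration is good to about 2 mm. A picture is of the moment at which its call begins: read the wrist's pose just before it. camera_params takes no time and is no camera call; for the wrist camera it gives the pose at the moment of the call.
- workorder.close_job(): hands the job in, once; it reports no verdict.
The state is a dict: "time": time; "joint_positions": joint angles; "qd": joint speeds; "joint_torque": joint torques, N m; "position": TCP position; "tool_rot": TCP orientation; "ft_force": force on the tool from outside, world axes, zero at the start; "torque": the same for the moment, N m; "grip_width": opening from 0.0 (shut) to 1.0 (fully open).
Only numpy, scipy, OpenCV 4.12 (cv2) and the standard library are available. Lean on these libraries where they do the work, as an engineer would, in place of code of your own. Each camera call takes 0.05 s, during which the arm holds its last target. There are 200 camera calls.

## Working session

There is one attempt and no reset: what is moved stays moved. The work goes in short steps, Python scripts to look and compute and a tool call to move; the robot and the scene stay as the last step left them, time stands still between calls to the robot, and variables do not carry over. Pictures are saved under pics/ and viewed, on a budget of 10 in all, crops included, one or two more only if the job needs it, and the job is handed in when it is done.

Besides the shell and the picture viewer there is one more tool, called after ">>>" as name(argument=value, ...), one argument or row to a line, values as JSON. step_arm: Moves the arm, as the interface text tells. Its arguments: {"type":"object","properties":{"increments":{"type":"array"},"force":{"type":"number"}},"required":["increments"]}

```bash
mkdir -p pics; python3 - <<'E'
from bench import get_state, imaging, ctrl
import cv2,numpy as np
s=get_state();print(s['time'],s['position'],s['tool_rot'],s['grip_width'],ctrl.hold_point_z)
for n in('side','top'):
    im=imaging.get_image(n);cv2.imwrite(f'pics/{n}0.png',im)
    p=imaging.camera_params(n);print(n,np.round(p['intrinsics'],1).tolist(),np.round(p['camera_from_world'],4).tolist())
E
```

```text
0.0 [0.2487543  0.60029503 0.40365301] [-6.12973450e-01 -3.08092851e+00  2.94276717e-03] 1.001860685337357 0.1635
side [[404.5, 0.0, 251.1], [0.0, 404.5, 188.7], [0.0, 0.0, 1.0]] [[-0.9986, 0.0533, -0.0023, 0.584], [0.0349, 0.6208, -0.7832, -0.1301], [-0.0403, -0.7822, -0.6218, 1.089], [0.0, 0.0, 0.0, 1.0]]
top [[366.6, 0.0, 259.5], [0.0, 366.6, 192.3], [0.0, 0.0, 1.0]] [[0.2105, -0.9776, 0.0044, 0.0994], [-0.9574, -0.2071, -0.2012, 0.6622], [0.1976, 0.0381, -0.9795, 0.7959], [0.0, 0.0, 0.0, 1.0]]
```

View pics/side0.png

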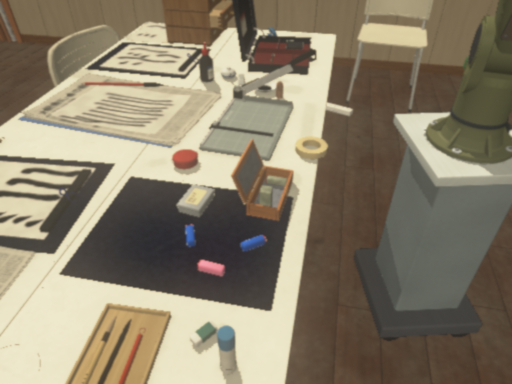

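View pics/top0.png

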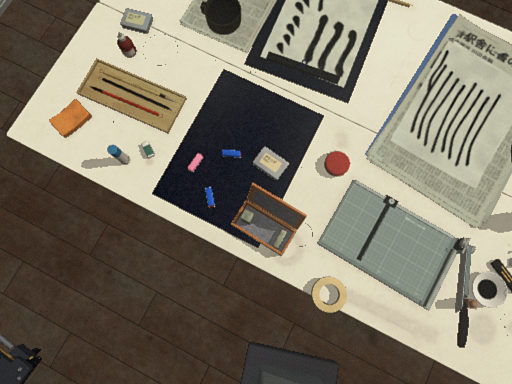

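The side view shows the box at about (267,192) with its lid leaning away. In the top view it is at about (268,225), with the clip tin at (271,162). I'll zoom in on both.

```bash
python3 - <<'E'
import cv2,numpy as np
a=cv2.imread('pics/side0.png')[135:225,225:305];b=cv2.imread('pics/top0.png')[175:265,223:313]
f=lambda x:cv2.resize(x,None,fx=400/x.shape[1],fy=450/x.shape[0],interpolation=cv2.INTER_CUBIC)
cv2.imwrite('pics/z0.png',np.hstack([f(a),f(b)]))
E
```

```text
(no output)
```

View pics/z0.png

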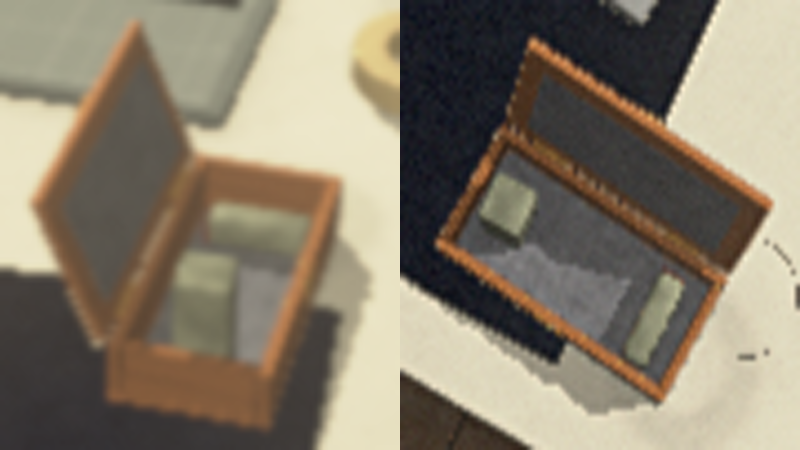

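Left half of the crop is the side view, right half the top view. The tall seal stands at the +y end (top crop about (508,208)). The small seal lies at the -y end (about (655,318)). The lid's free edge runs (530,40)–(772,205). Next I'll triangulate.

```bash
cat > h.py <<'E'
import numpy as np
from bench import imaging
def ray(n,u,v):
    p=imaging.camera_params(n);K=np.array(p['intrinsics']);T=np.array(p['camera_from_world']);R=T[:3,:3]
    return -R.T@T[:3,3], R.T@np.linalg.solve(K,[u,v,1.])
def plane(n,u,v,z):
    o,d=ray(n,u,v);return o+d*(z-o[2])/d[2]
def tri(a,b):
    (o1,d1),(o2,d2)=a,b
    s=np.linalg.lstsq(np.c_[d1,-d2],o2-o1,rcond=None)[0];p,q=o1+d1*s[0],o2+d2*s[1]
    return (p+q)/2,np.linalg.norm(p-q)
E
python3 - <<'E'
from h import *
np.set_printoptions(precision=4,suppress=True)
S=lambda x,y:(225+x/5,135+y/5); T=lambda x,y:(223+(x-400)/4.444,175+y/5)
rim={'F+':((438,243),(270,405)),'B+':((505,132),(107,345)),'F-':((660,400),(340,182)),'B-':((722,280),(203,158))}
P={}
for k,(t,s) in rim.items():
    P[k]=plane('top',*T(*t),.032);print(k,P[k],plane('side',*S(*s),.032))
c=sum(P.values())/4;ax=(P['F+']+P['B+']-P['F-']-P['B-'])/2;print('c',c,'yaw(y axis)',np.degrees(np.arctan2(-ax[0],ax[1])),np.linalg.norm(ax))
print('seal',plane('top',*T(508,208),.059),plane('side',*S(207,272),.059))
print('small',plane('top',*T(655,318),.02))
for t,s in (((530,40),(37,203)),((770,206),(135,22))): print('lid',tri(ray('top',*T(*t)),ray('side',*S(*s))))
print('clip',plane('top',271,162,.02),'tape',plane('top',329,294,.018),'paste',plane('top',337,163,.02))
E
```

```text
F+ [0.544  0.2879 0.032 ] [0.5455 0.3071 0.032 ]
B+ [0.6046 0.2643 0.032 ] [0.6088 0.2667 0.032 ]
F- [0.4962 0.1555 0.032 ] [0.4973 0.1583 0.032 ]
B- [0.559 0.134 0.032] [0.5583 0.1359 0.032 ]
c [0.5509 0.2104 0.032 ] yaw(y axis) -19.576867632878585 0.13942956691956515
seal [0.5651 0.253  0.059 ] [0.5669 0.2545 0.059 ]
small [0.5346 0.1653 0.02  ]
lid (array([0.6365, 0.2566, 0.099 ]), np.float64(0.0021301378992166858))
lid (array([0.589 , 0.1219, 0.0981]), np.float64(0.0003352355684937971))
clip [0.7185 0.2269 0.02  ] tape [0.4315 0.0271 0.018 ] paste [0.7512 0.0632 0.02  ]
```

Measurements so far:
- The box centre is near (0.551, 0.2105), with its y axis at 70.4° in the world and the lid at about 2.0 rad.
- The tall seal is at box (0, 0.046) and the small seal at (0, -0.048).
- The tool's y axis is only about 3° off the box's y axis.

I'll close the jaws and come in over the +y end wall.

>>> step_arm(
  increments=[
    {"tx": -0.035,"ty": -0.0125,"tz": 0.01,"spin": -3,"claw": 0},
    {"tx": -0.07,"ty": -0.025,"tz": 0.02,"spin": -3,"claw": 0},
    {"tx": -0.105,"ty": -0.0375,"tz": 0.03,"spin": -3,"claw": 0},
    {"tx": -0.14,"ty": -0.05,"tz": 0.04,"spin": -3,"claw": 0},
    {"tx": -0.175,"ty": -0.0625,"tz": 0.05,"spin": -3,"claw": 0},
    {"tx": -0.21,"ty": -0.075,"tz": 0.06,"spin": -3,"claw": 0},
    {"tx": -0.245,"ty": -0.0875,"tz": 0.07,"spin": -3,"claw": 0},
    {"tx": -0.28,"ty": -0.1,"tz": 0.08,"spin": -3,"claw": 0},
  ],
  force=20,
)

```text
time: 0.77
position: [0.4702, 0.3994, 0.324]
tool_rot: [-0.532, -3.096, 0.001]
ft_force: [0.3, 0.3, 0.4]
grip_width: 0.477
```

>>> step_arm(
  increments=[
    {"tx": -0.035,"ty": -0.015,"tz": 0.0105,"claw": 0},
    {"tx": -0.07,"ty": -0.03,"tz": 0.021,"claw": 0},
    {"tx": -0.105,"ty": -0.045,"tz": 0.0315,"claw": 0},
    {"tx": -0.141,"ty": -0.06,"tz": 0.042,"claw": 0},
    {"tx": -0.141,"ty": -0.06,"tz": 0.042,"claw": 0},
    {"tx": -0.141,"ty": -0.06,"tz": 0.042,"claw": 0},
  ],
)

```text
invalid input at $.increments[0]: expected keys claw, tx, ty, tz, spin
```

```bash
python3 - <<'E'
from bench import get_state, imaging
import cv2,numpy as np
print(get_state()['position'],get_state()['grip_width'])
w=imaging.get_image('wrist');b=imaging.get_image('side')[100:240,190:370]
cv2.imwrite('pics/w1.png',np.hstack([cv2.resize(w,(400,300)),cv2.resize(b,(386,300),interpolation=cv2.INTER_CUBIC)]))
E
```

```text
[0.47016745 0.39940148 0.32396401] 0.47695968243121056
```

View pics/w1.png

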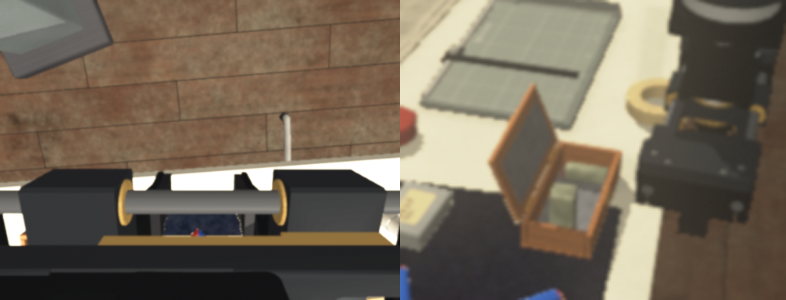

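The move was refused because every row needs all five keys. The picture shows the scene unchanged, with the gripper still off to the robot's side. I'll resend it with spin included.

>>> step_arm(
  increments=[
    {"tx": -0.035,"ty": -0.015,"tz": 0.0105,"claw": 0,"spin": 0},
    {"tx": -0.07,"ty": -0.03,"tz": 0.021,"claw": 0,"spin": 0},
    {"tx": -0.105,"ty": -0.045,"tz": 0.0315,"claw": 0,"spin": 0},
    {"tx": -0.141,"ty": -0.06,"tz": 0.042,"claw": 0,"spin": 0},
    {"tx": -0.141,"ty": -0.06,"tz": 0.042,"claw": 0,"spin": 0},
    {"tx": -0.141,"ty": -0.06,"tz": 0.042,"claw": 0,"spin": 0},
  ],
)

```text
time: 1.37
position: [0.5838, 0.2937, 0.2812]
tool_rot: [-0.542, -3.094, 0.005]
ft_force: [0.4, 1.3, 0.2]
grip_width: 0.018
```

```bash
python3 - <<'E'
from bench import get_state, imaging
import cv2,numpy as np
s=get_state();print(s['position'],s['grip_width'])
w=imaging.get_image('top')[165:275,210:330];b=imaging.get_image('side')[120:240,200:330]
cv2.imwrite('pics/w2.png',np.hstack([cv2.resize(w,(400,366),interpolation=cv2.INTER_CUBIC),cv2.resize(b,(396,366),interpolation=cv2.INTER_CUBIC)]))
E
```

```text
[0.58376884 0.29374334 0.28116095] 0.018040031398917206
```

View pics/w2.png

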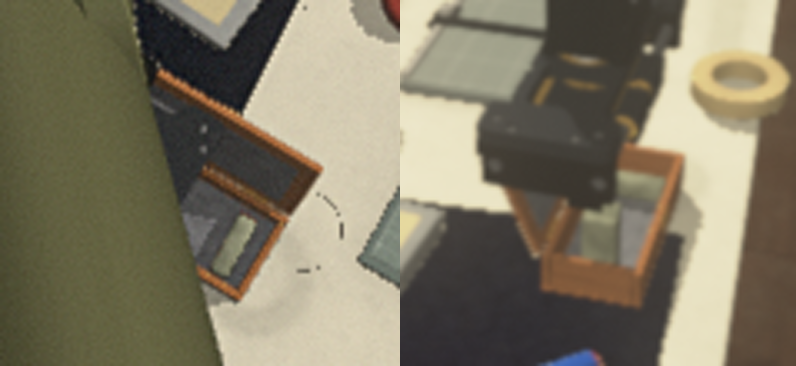

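The side view shows the gripper's body hiding the fingertips, with the tall seal still upright below it at about (600,225). The measured tip is at box (0.003, 0.089), clear of the seal, so I'll descend and push slowly.

>>> step_arm(
  increments=[
    {"tx": 0.002,"ty": 0.004,"tz": 0.025,"claw": 0,"spin": 0},
    {"tx": 0.002,"ty": 0.004,"tz": 0.05,"claw": 0,"spin": 0},
    {"tx": 0.002,"ty": 0.004,"tz": 0.05,"claw": 0,"spin": 0},
    {"tx": 0.002,"ty": -0.004,"tz": 0.05,"claw": 0,"spin": 0},
    {"tx": 0.002,"ty": -0.01,"tz": 0.05,"claw": 0,"spin": 0},
    {"tx": 0.002,"ty": -0.015,"tz": 0.05,"claw": 0,"spin": 0},
    {"tx": 0.002,"ty": -0.02,"tz": 0.05,"claw": 0,"spin": 0},
    {"tx": 0.002,"ty": -0.025,"tz": 0.05,"claw": 0,"spin": 0},
  ],
)

```text
time: 2.13
position: [0.5722, 0.2738, 0.2343]
tool_rot: [0.533, 3.094, 0.002]
ft_force: [-0.0, -0.3, 0.3]
grip_width: 0.004
```

>>> step_arm(
  increments=[
    {"tx": 0,"ty": -0.005,"tz": 0,"claw": 0,"spin": 0},
    {"tx": 0,"ty": -0.01,"tz": 0,"claw": 0,"spin": 0},
    {"tx": 0,"ty": -0.015,"tz": 0,"claw": 0,"spin": 0},
    {"tx": 0,"ty": -0.02,"tz": 0,"claw": 0,"spin": 0},
  ],
)

```text
time: 2.47
position: [0.565, 0.255, 0.2328]
tool_rot: [0.532, 3.096, 0.0]
ft_force: [-0.9, -0.3, -0.6]
grip_width: 0.009
```

```bash
python3 - <<'E'
from bench import get_state, imaging
import cv2,numpy as np
s=get_state();print(s['position'],s['grip_width'])
w=imaging.get_image('top')[165:275,210:330];b=imaging.get_image('side')[120:240,200:330]
cv2.imwrite('pics/w3.png',np.hstack([cv2.resize(w,(400,366),interpolation=cv2.INTER_CUBIC),cv2.resize(b,(396,366),interpolation=cv2.INTER_CUBIC)]))
E
```

```text
[0.56501009 0.25498389 0.23284845] 0.008659369819098673
```

View pics/w3.png

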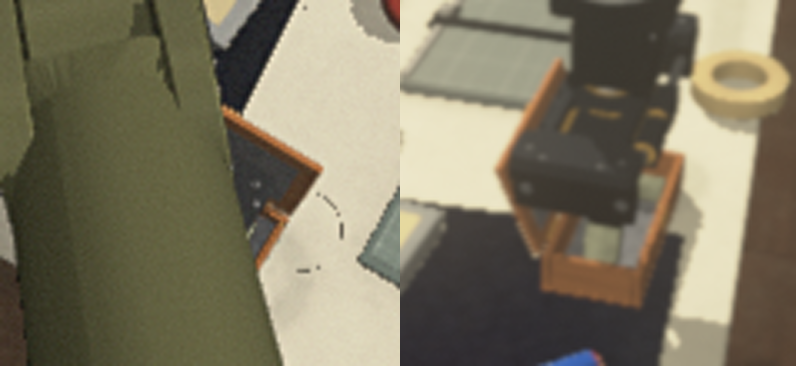

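The side view shows the seal leaning at about (602,235), partly hidden by the gripper. The finger has travelled about 25 mm past first contact, and I'll keep pushing.

>>> step_arm(
  increments=[
    {"tx": 0,"ty": -0.005,"tz": 0,"claw": 0,"spin": 0},
    {"tx": 0,"ty": -0.01,"tz": 0,"claw": 0,"spin": 0},
    {"tx": 0,"ty": -0.015,"tz": 0,"claw": 0,"spin": 0},
    {"tx": 0,"ty": -0.02,"tz": 0,"claw": 0,"spin": 0},
    {"tx": 0,"ty": -0.025,"tz": 0,"claw": 0,"spin": 0},
    {"tx": 0,"ty": -0.025,"tz": 0,"claw": 0,"spin": 0},
  ],
)

```text
time: 3.07
position: [0.5567, 0.2305, 0.2327]
tool_rot: [-0.534, -3.096, 0.001]
ft_force: [0.4, -0.0, 0.7]
grip_width: 0.008
```

>>> step_arm(
  increments=[
    {"tx": 0,"ty": 0.005,"tz": -0.04,"claw": 0,"spin": 0},
    {"tx": 0,"ty": 0.01,"tz": -0.08,"claw": 0,"spin": 0},
    {"tx": 0,"ty": 0.02,"tz": -0.11,"claw": 0,"spin": 0},
    {"tx": -0.03,"ty": 0.03,"tz": -0.11,"claw": 0,"spin": 0},
    {"tx": -0.065,"ty": 0.03,"tz": -0.11,"claw": 0,"spin": 0},
    {"tx": -0.1,"ty": 0.03,"tz": -0.11,"claw": 0,"spin": 0},
    {"tx": -0.11,"ty": 0.03,"tz": -0.11,"claw": 0,"spin": 0},
    {"tx": -0.11,"ty": 0.03,"tz": -0.11,"claw": 0,"spin": 0},
  ],
)

```text
time: 3.73
position: [0.6729, 0.2207, 0.3419]
tool_rot: [0.539, 3.094, -0.003]
ft_force: [-1.0, 0.4, -0.9]
grip_width: 0.005
```

```bash
python3 - <<'E'
from bench import get_state, imaging
import cv2,numpy as np
s=get_state();p=s['position'];print(p,s['grip_width'],s['ft_force'])
d=p[:2]-np.array([.551,.2105]);print('box',d@[.942,-.335],d@[.335,.942])
w=imaging.get_image('top')[165:275,210:330];b=imaging.get_image('side')[120:240,200:330]
cv2.imwrite('pics/w4.png',np.hstack([cv2.resize(w,(400,366),interpolation=cv2.INTER_CUBIC),cv2.resize(b,(396,366),interpolation=cv2.INTER_CUBIC)]))
E
```

```text
[0.67288026 0.22071635 0.34191703] 0.005299983673033564 [-0.95194903  0.39339835 -0.89876538]
box 0.11138872531472044 0.05045369296898025
```

View pics/w4.png

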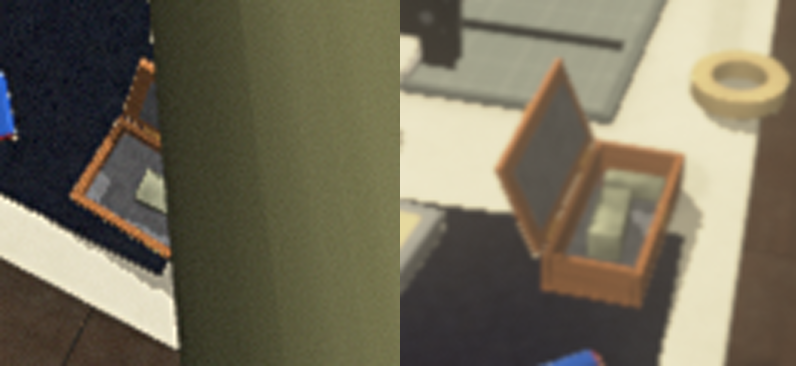

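The side view shows the tall seal flat along the box, near end at about (605,245), top running to (620,185), with the small seal beyond it and the lid still open. Next I'll go behind the lid and sweep it over.

>>> step_arm(
  increments=[
    {"tx": 0,"ty": -0.025,"tz": 0.025,"claw": 0,"spin": 0},
    {"tx": 0,"ty": -0.05,"tz": 0.055,"claw": 0,"spin": 0},
    {"tx": 0,"ty": -0.05,"tz": 0.079,"claw": 0,"spin": 0},
    {"tx": 0.01,"ty": -0.05,"tz": 0.079,"claw": 0,"spin": 0},
    {"tx": 0.025,"ty": -0.05,"tz": 0.079,"claw": 0,"spin": 0},
    {"tx": 0.038,"ty": -0.05,"tz": 0.079,"claw": 0,"spin": 0},
    {"tx": 0.05,"ty": -0.05,"tz": 0.079,"claw": 0,"spin": 0},
    {"tx": 0.06,"ty": -0.05,"tz": 0.079,"claw": 0,"spin": 0},
  ],
)

```text
time: 4.5
position: [0.5956, 0.1993, 0.2658]
tool_rot: [0.526, 3.096, 0.004]
ft_force: [-0.0, 0.2, 0.1]
grip_width: 0.005
```

```bash
python3 - <<'E'
from bench import get_state
import numpy as np
s=get_state();p=s['position']
d=p[:2]-np.array([.551,.2105]);print('box',d@[.942,-.335],d@[.335,.942],p[2]-.182,s['ft_force'])
E
```

```text
box 0.04573774719699494 0.00433822632910197 0.08375964525954538 [-0.04416286  0.15572517  0.06008432]
```

>>> step_arm(
  increments=[
    {"tx": 0.009,"ty": 0,"tz": 0,"claw": 0,"spin": 0},
    {"tx": 0.018,"ty": 0,"tz": 0,"claw": 0,"spin": 0},
    {"tx": 0.026,"ty": 0,"tz": 0.003,"claw": 0,"spin": 0},
    {"tx": 0.034,"ty": 0,"tz": 0.007,"claw": 0,"spin": 0},
    {"tx": 0.034,"ty": 0,"tz": 0.007,"claw": 0,"spin": 0},
  ],
)

```text
time: 4.92
position: [0.5633, 0.2089, 0.2557]
tool_rot: [-0.529, -3.094, 0.001]
ft_force: [-1.0, 1.1, -0.3]
grip_width: 0.003
```

```bash
python3 - <<'E'
from bench import get_state, imaging
import cv2,numpy as np
s=get_state();p=s['position']
d=p[:2]-np.array([.551,.2105]);print('box',d@[.942,-.335],d@[.335,.942],p[2]-.182,s['ft_force'])
b=imaging.get_image('side')[100:240,190:350]
cv2.imwrite('pics/w5.png',cv2.resize(b,(640,560),interpolation=cv2.INTER_CUBIC))
E
```

```text
box 0.012090671594727405 0.0025897794748221317 0.0737289806869072 [-0.97939555  1.10960856 -0.26703379]
```

View pics/w5.png

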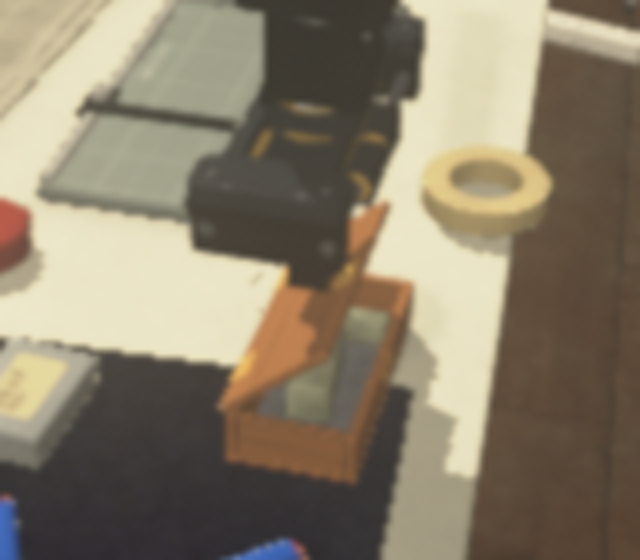

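The side view shows the lid swung past upright and now leaning over the box, with its free edge at (385,205)–(325,355). The seal inside is still flat. I'll carry on down along the arc and press.

>>> step_arm(
  increments=[
    {"tx": 0.007,"ty": 0,"tz": 0.006,"claw": 0,"spin": 0},
    {"tx": 0.0125,"ty": 0,"tz": 0.012,"claw": 0,"spin": 0},
    {"tx": 0.017,"ty": 0,"tz": 0.018,"claw": 0,"spin": 0},
    {"tx": 0.02,"ty": 0,"tz": 0.024,"claw": 0,"spin": 0},
    {"tx": 0.022,"ty": 0,"tz": 0.029,"claw": 0,"spin": 0},
    {"tx": 0.024,"ty": 0,"tz": 0.033,"claw": 0,"spin": 0},
    {"tx": 0.024,"ty": 0,"tz": 0.036,"claw": 0,"spin": 0},
    {"tx": 0.024,"ty": 0,"tz": 0.036,"claw": 0,"spin": 0},
  ],
)

```text
time: 5.63
position: [0.5425, 0.2159, 0.2208]
tool_rot: [-0.532, -3.096, 0.0]
ft_force: [-0.4, 0.3, 0.8]
grip_width: 0.009
```

>>> step_arm(
  increments=[
    {"tx": 0.005,"ty": 0,"tz": 0.001,"claw": 0,"spin": 0},
    {"tx": 0.01,"ty": 0,"tz": 0.002,"claw": 0,"spin": 0},
    {"tx": 0.01,"ty": 0,"tz": 0.003,"claw": 0,"spin": 0},
    {"tx": 0.01,"ty": 0,"tz": 0.003,"claw": 0,"spin": 0},
  ],
)

```text
time: 5.97
position: [0.535, 0.2188, 0.2205]
tool_rot: [0.532, 3.09, 0.003]
ft_force: [2.1, -2.8, 10.0]
grip_width: 0.007
```

There is 10 N of upward force at tip height 0.0385, so the lid is seated. I'll lift off and look.

>>> step_arm(
  increments=[
    {"tx": 0,"ty": 0,"tz": -0.02,"claw": 0,"spin": 0},
    {"tx": 0,"ty": 0,"tz": -0.06,"claw": 0,"spin": 0},
    {"tx": 0,"ty": 0.03,"tz": -0.1,"claw": 0,"spin": 0},
    {"tx": 0,"ty": 0.07,"tz": -0.12,"claw": 0,"spin": 0},
    {"tx": 0,"ty": 0.11,"tz": -0.14,"claw": 0,"spin": 0},
    {"tx": 0,"ty": 0.15,"tz": -0.15,"claw": 0,"spin": 0},
    {"tx": 0,"ty": 0.19,"tz": -0.15,"claw": 0,"spin": 0},
    {"tx": 0,"ty": 0.19,"tz": -0.15,"claw": 0,"spin": 0},
  ],
)

```text
time: 6.63
position: [0.5955, 0.4057, 0.3679]
tool_rot: [-0.522, -3.097, -0.009]
ft_force: [-2.6, 0.3, -0.6]
grip_width: 0.003
```

```bash
python3 - <<'E'
from bench import get_state, imaging
import cv2,numpy as np
s=get_state();print(s['position'],s['ft_force'])
w=imaging.get_image('top')[135:315,200:380];b=imaging.get_image('side')[120:240,170:330]
cv2.imwrite('pics/w6.png',np.hstack([cv2.resize(w,(360,360),interpolation=cv2.INTER_CUBIC),cv2.resize(b,(440,360),interpolation=cv2.INTER_CUBIC)]))
E
```

```text
[0.59546983 0.40570903 0.36791236] [-2.6421415   0.33435904 -0.58561922]
```

View pics/w6.png

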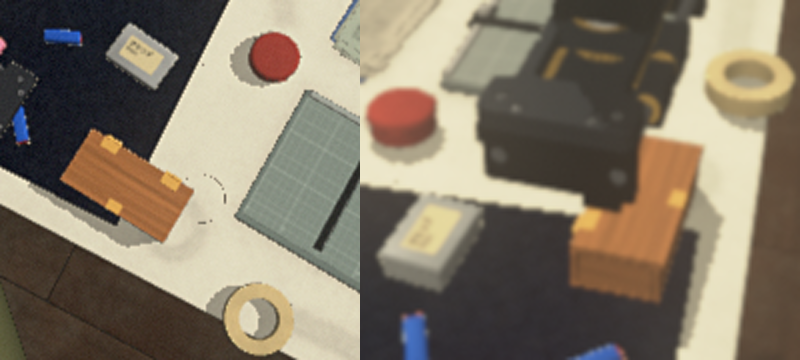

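Both views show the lid flat and flush on the box. The tins and tape are where they were, and the gripper is clear. I'm handing in.

```bash
python3 -c "
from bench import workorder;print(workorder.close_job())"
```

```text
the job is handed in; nothing more can be done
None
```

The tall seal was pushed flat onto the floor of the box, the lid was pushed shut over it, and the job was handed in about 6.7 s in. No verdict was reported.

- **Seal:** I pushed near its top with closed fingertips until it fell. A side picture with the lid open showed it lying along the box, with the small seal flat at the other end. I judged this by eye and did not measure the final angles. Neither seal could be seen once the lid was shut.
- **Lid:** I swept it over from behind and pressed it down. It stopped at 10 N with the fingertips at 38.5 mm, about where a shut lid's top should be. The last pictures show it flush, with no gap visible.
- **Everything else:** the tins and tape looked undisturbed, and the gripper was well clear and touching nothing when I handed in.
- **Checks that disagreed:** one move was refused for missing values and resent without harm. In the side view, one box corner came out about 2 cm off the top view because I picked the wrong pixel, so I used the top view. At the end, with nothing touching, the wrist sensor still read about 2.6 N. I put this down to arm motion and did not recheck it.

I viewed nine pictures in all.

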